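# Clear the balancing hood and hold it at its spring's balance point

## Robot

A 7-joint arm with a two-finger parallel gripper is mounted at the origin on the work surface. World frame = base frame: x ahead of the robot, y to its left, z up, the work surface at z = 0. Lengths are in mm, angles in rad, forces in N, time in s.
With the tool pointing down it reaches from about 425 to 875 mm from the base axis. Payload 9.9 kg.
Tool frame: the origin (TCP) lies midway between the tips of the shut fingers; the grasp point (between the pads) lies 19 mm behind it; z points along the fingers, x is the direction in which the jaws open and shut, and the axes are right-handed (so a half turn about z gives the same grasp; the last joint's range is limited). The gripper opens to 85 mm and grips with 20 to 120 N. Pads are 22 mm wide; open, the fingers measure 114 mm over their backs; the gripper's body (76 mm by 85 mm) begins 54 mm behind the grasp point. The pads swing forward as they close: fully open they stand 13 mm farther back than shut.
Start: joints at [-1.417, 0.576, 0.025, 1.437, -0.015, 1.129, -0.057], TCP at [158.999, 656.009, 231.289] pointing down, gripper open.
Joint ranges: [-2.76, 2.76], [-0.34, 2.15], [-1.52, 1.57], [0.19, 2.46], [-1.09, 4.23], [0.17, 1.99], [-2.82, 2.82]. Speed limits (rad/s): [2.22, 2.22, 3.01, 3.01, 3.14, 3.14, 3.14].

## Interface

Orientations are given as [roll, pitch, yaw] about the fixed x, y, z axes, in that order (R = Rz(yaw) Ry(pitch) Rx(roll)).
In Python, from station import observe, get_image, close_job gives the robot as it stands. The module is installed in compiled form; this text tells all that it offers.
- The arm moves only by the tool drive_tool, never from a script. Its argument "deltas" is text: rows parted by semicolons, each of 7 numbers parted by spaces: the shift along the world's x, y, z in cm, then the turn, a rotation vector about the world's x, y, z in rad, then the finger opening in cm, from 0 to 8.54. A call has 1 to 12 rows; each row is the pose to reach, as a shift and turn from the pose commanded when the call began; what a row does not reach only later rows make up. A row lasts 1/10 s, in which the tool goes at most 50 mm and 8.59 degrees, less where a joint would pass 70% of its speed; a pose out of reach is approached as far as the arm can. A call with a gripper value outside its range is refused whole. The fingers move at their own pace and stop on an object; "force" is the grip in N (left out, the last holds). Time passes only in rows, so rows that repeat a pose let the fingers close. It gives the time, the measured TCP pose, the force and the opening at its end, in the units of the state.
- observe(): the state, without advancing time (a new reading comes with each control period).
- get_image(name): name is "scene" or "top" or "wrist"; returns a dict with "color" (400x640x3 uint8, red, green, blue), "range_z" (400x640 float32, mm along the optical axis (not along the pixel's ray), 0 where there is no reading), "fx", "fy", "cx", "cy" (pixels), "k1" (the pictures are not rectified: a ray, as slopes to the right and down, at radius r is drawn at 1 + k1 r^2 times it, then the intrinsics apply), "cam_to_world" (4x4, takes a point from camera to world coordinates). Camera axes: x right, y down, z forward; pixel columns grow to the right and rows downward; lengths in mm; the calibration is good to about 2 mm. A picture is of the moment at which its call begins.
- close_job(): hands the job in, once; it reports no verdict.
The state is a dict: "time_s": time; "joint_pos": joint angles; "dq": joint speeds; "joint_torque": joint torques, N m; "eef_pos": TCP position; "tcp_rot": TCP orientation; "wrist_force": force on the tool from outside, world axes, zero at the start; "moment": the same for the moment, N m; "gripper_width": finger opening in mm.
Only numpy, scipy, OpenCV 4.12 (cv2) and the standard library are available. Lean on these libraries where they do the work, as an engineer would, in place of code of your own. Each camera call takes 0.05 s, during which the arm holds its last target. There are 200 camera calls.

## Task

The fitter is about to set the hinge springs of the rotor balancing stand. First take the flared intake ring that was left on top of the closed hood and set it down gently, flared lip down, in the big round pocket of the parts tray; then raise the hood smoothly until it is past its balance point, without letting the springs throw it open, and ease it back to just below that point (a few degrees on the closing side). Finish while still holding it there, steady, and leave the other loose things in and behind the tray where they are.

Things in the scene. Friction and masses are not known exactly. Their poses are not given: they have to be found in the camera images.
- bellmouth_center (a point): centre (half-way up, on the axis) of the intake ring: a turned metal tube with a flared mouth, open at both ends, 44 mm high, about 0.1 kg. Its z axis points from the flared lip to the narrow end: up when it stands lip down, as it does at the start on the hood's flat top. The lip is 72 mm across and 4 mm thick at the foot; above it the outside narrows to a straight tube 46 mm across from 20 mm to 44 mm above the foot (wall 3 mm): grasp it there.
- pocket (a point): centre of the floor of the big round pocket in the parts tray (a grey plastic block, 170 x 180 mm, 30 mm high, fixed to the bench). The pocket is 77 mm across and 12 mm deep, its floor is 18 mm above the bench, and it is the largest of the tray's four pockets; x and y axes lie along the tray's sides. The middle-sized round pocket, 113 mm away, holds a pointed metal spinner 40 mm high.
- hood (a joint): angle of the hood, rad: 0 shut, grows as the front edge rises about the level hinge at the rear, stop at 1.3. Torsion springs on the hinge help: the balance point is at 0.86 (49 degrees). Below it the hood falls shut by itself, above it the springs carry it up to the stop; it does not stay anywhere between. At the handle it takes about 4 N to lift it off, falling to nothing at the balance point, and about 0.7 N to hold at 0.76.
- handle (a point): middle of the bar of the hood's bow handle: a round dark steel bar 12 mm thick and 108 mm long, level, along the hood's width (y axis of this point). It stands 42 mm off the hood's sloping front window and 18 mm below the hood's flat top when shut, can be pinched across (along x) from straight above and turns in the fingers as the hood swings. The axes are the hood's: with the hood shut x points level towards the hinge, z up.
- hinge_axis (a point): middle of the hood's hinge axis, at the rear of the balancing stand, 75 mm above the bench; its y axis is the hinge axis, its x axis points level from the front of the stand to the rear. The handle bar's centre is 242 mm from the hinge axis: with the hood shut 235 mm in front of it and 59 mm above it. The stand is fixed to the bench.
- hood_top (a point): point on the upper face of the hood's flat aluminium top (152 mm deep, 262 mm wide, 152 mm above the bench when shut), 88 mm in front of the hinge axis and 77 mm above it with the hood shut.
- spinner: pointed aluminium spinner, 46 mm across, 40 mm high, point up in the tray's middle-sized round pocket; origin at the centre of its foot. Leave it alone.
- screwdriver: black-handled screwdriver lying on the bench behind the tray, about 200 mm long, handle 26 mm thick; origin under its middle. Leave it alone.
- threadlocker: small white bottle, 34 mm across, 95 mm high, standing on the bench behind the tray; origin at the centre of its foot. Leave it alone.
Mind the look-alikes: they are no part of the job. Of the things shaped like the part that bears pocket, the grey one is meant. Of the things that look like the part that bears bellmouth_center, the smaller one is meant.

How it is judged:
By the outcome, as a careful person would: the job done as asked, in the order asked, and still so for the second after the job is handed in, while the arm keeps its last pose, push and grip.
It also fails if it takes over 64 s, if anything falls off the work surface, if the arm or the gripper's body presses on something with over 40 N, if the wrist force passes 120 N, or if a joint passes its speed limit or range.

## Working session

There is one attempt and no reset: what is moved stays moved. The work goes in short steps, Python scripts to look and compute and a tool call to move; the robot and the scene stay as the last step left them, time stands still between calls to the robot, and variables do not carry over. Pictures are saved under pics/ and viewed, about 8 in all and at most 12, crops included, and the job is handed in when it is done.

Besides the shell and the picture viewer there is one more tool, called as name(argument=value, ...) on one line, values as JSON. drive_tool: Moves the arm, as the interface text tells. Its arguments: {"type":"object","properties":{"deltas":{"type":"string"},"force":{"type":"number"}},"required":["deltas"]}

```bash
mkdir -p pics; cat > h.py <<'E'
import numpy as np, cv2
from station import observe, get_image
def save(im,name,box=None,scale=1):
    c=im["color"][:,:,::-1]
    if box: c=c[box[1]:box[3],box[0]:box[2]]
    cv2.imwrite("pics/"+name,cv2.resize(c,None,fx=scale,fy=scale,interpolation=cv2.INTER_CUBIC))
def rays(im,uv):
    uv=np.asarray(uv,float).reshape(-1,2)
    d=np.c_[(uv[:,0]-im["cx"])/im["fx"],(uv[:,1]-im["cy"])/im["fy"]]; s=d.copy()
    for _ in range(20): s=d/(1+im["k1"]*(s**2).sum(1,keepdims=True))
    T=np.asarray(im["cam_to_world"]); return T[:3,3],s,T[:3,:3]
def plane(im,uv,z):
    o,s,R=rays(im,uv); w=np.c_[s,np.ones(len(s))]@R.T
    return o+w*((z-o[2])/w[:,2])[:,None]
def depth(im,uv):
    o,s,R=rays(im,uv); u=np.asarray(uv,int).reshape(-1,2)
    z=im["range_z"][u[:,1],u[:,0]][:,None]
    return o+(np.c_[s,np.ones(len(s))]*z)@R.T
def cloud(im):
    v,u=np.mgrid[0:400,0:640]
    return depth(im,np.c_[u.ravel(),v.ravel()]).reshape(400,640,3)
E
python3 - <<'E'
from h import *
import pickle
for n in("scene","top"):
    im=get_image(n); save(im,n+"0.png"); pickle.dump(im,open(n+"0.pkl","wb"))
    print(n,np.round(im["cam_to_world"],2).tolist(),im["fx"],im["k1"])
print(observe())
E
```

```text
scene [[0.88, 0.25, -0.41, 1021.63], [0.48, -0.47, 0.74, -969.62], [-0.01, -0.85, -0.53, 801.39], [0.0, 0.0, 0.0, 1.0]] 384.9316010918607 0.031999884800014186
top [[-0.01, -0.98, 0.19, 276.78], [-1.0, 0.01, 0.0, -70.92], [-0.0, -0.19, -0.98, 1316.2], [0.0, 0.0, 0.0, 1.0]] 414.1470052069743 0.03265310961042702
{'time_s': 0.1, 'joint_pos': array([-1.41676711,  0.57644685,  0.02482981,  1.43781745, -0.01498987,
        1.1289764 , -0.05650366]), 'dq': array([-6.69051194e-04, -1.72719599e-03,  9.25605235e-05, -2.16734425e-03,
       -6.06967460e-05,  2.22560182e-03, -5.99789760e-04]), 'joint_torque': array([ 6.38494006e-03, -7.67317271e+01,  2.25816250e+00, -2.86604136e+01,
        1.59318431e-02,  8.75073660e-03, -2.11958826e-05]), 'eef_pos': array([158.91827743, 655.62014601, 230.5315893 ]), 'tcp_rot': array([3.14151849e+00, 1.46184729e-03, 1.33301505e+00]), 'wrist_force': array([-0.90742144, -0.77834349,  0.61705651]), 'moment': array([0.06224729, 0.00983979, 0.05888698]), 'gripper_width': 85.22548037646023}
```

View pics/scene0.png

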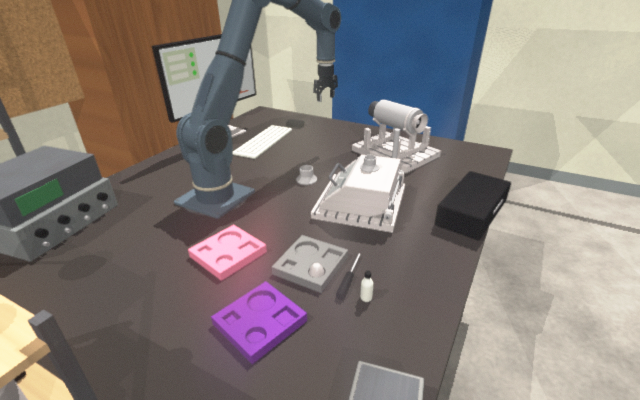

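View pics/top0.png

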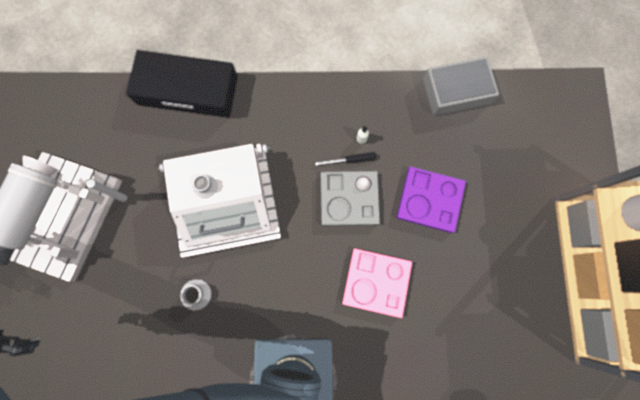

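The two rings that could be confused are at top-view px (203,183), the smaller one on the hood, and px (195,293), the larger one on the bench. I choose the one on the hood. Of the trays, grey (350,198), purple (432,200) and pink (378,284), I choose the grey one, whose big pocket is at (339,208). The handle bar is at about (220,226). The spinner (363,183), bottle (363,135) and screwdriver (346,160) stay put.

```bash
python3 - <<'E'
from h import *
import pickle
im=pickle.load(open("top0.pkl","rb")); save(im,"crop.png",(140,120,400,320),3)
P=cloud(im)
def box(u0,v0,u1,v1): return P[v0:v1,u0:u1].reshape(-1,3)
r=box(188,168,220,200); r=r[(r[:,2]>185)&(r[:,2]<205)]
(c,rad)=cv2.minEnclosingCircle(r[:,:2].astype(np.float32)); print("ring top",len(r),c,rad,np.median(r[:,2]))
# hood top
m=((abs(P[:,:,2]-152)<5)); m[:,:150]=0;m[:,290:]=0;m[:140]=0;m[260:]=0
t=P[m]; print("hoodtop",len(t),cv2.minAreaRect(t[:,:2].astype(np.float32)))
# handle: dark pix & heights
for v in range(216,238,2): print(v,[tuple(P[v,u].round().astype(int).tolist()) for u in range(198,248,7)],im["color"][v,220])
# tray
g=(abs(P[:,:,2]-30)<4); g[:,:310]=0;g[:,390:]=0;g[:160]=0;g[235:]=0
t=P[g]; print("tray",len(t),cv2.minAreaRect(t[:,:2].astype(np.float32)))
f=(abs(P[:,:,2]-18)<4);f[:,:322]=0;f[:,356:]=0;f[:192]=0;f[224:]=0
t=P[f]; print("pocket",len(t),cv2.minEnclosingCircle(t[:,:2].astype(np.float32)),t.mean(0))
print("pocket ray",plane(im,[(339,208)],18))
E
```

```text
ring top 91 (557.6769409179688, 246.64564514160156) 23.35870933532715 194.4488377944374
hoodtop 4385 ((546.7218017578125, 222.40057373046875), (231.23272705078125, 264.1018371582031), 10.821121215820312)
216 [(475, 270, 130), (475, 250, 128), (476, 232, 118), (477, 213, 114), (477, 192, 113), (478, 173, 107), (476, 151, 116), (478, 132, 104)] [186 186 185]
218 [(470, 272, 122), (470, 252, 121), (470, 232, 118), (471, 213, 113), (471, 193, 109), (471, 172, 110), (471, 152, 108), (473, 133, 97)] [145 154 151]
220 [(465, 272, 119), (465, 252, 119), (465, 232, 116), (466, 213, 109), (466, 194, 105), (467, 174, 101), (464, 150, 119), (467, 133, 96)] [183 187 185]
222 [(459, 273, 115), (460, 255, 107), (461, 235, 104), (461, 215, 103), (461, 195, 100), (462, 175, 94), (457, 148, 125), (462, 134, 88)] [192 194 190]
224 [(456, 277, 101), (455, 256, 102), (455, 236, 99), (455, 215, 99), (456, 196, 95), (457, 176, 87), (449, 146, 140), (457, 135, 85)] [191 194 192]
226 [(450, 276, 101), (450, 257, 98), (451, 238, 90), (450, 216, 93), (451, 197, 88), (443, 165, 141), (443, 146, 137), (451, 135,
[... 354 characters left out ...]
7), (427, 226, 135), (434, 220, 76), (434, 199, 75), (435, 179, 69), (435, 159, 65), (435, 138, 63)] [156 159 156]
234 [(428, 281, 83), (421, 245, 138), (429, 242, 70), (429, 220, 73), (429, 200, 69), (430, 180, 63), (429, 158, 66), (430, 138, 59)] [193 192 188]
236 [(423, 281, 79), (277, -71, 1316), (424, 243, 67), (423, 221, 70), (423, 201, 65), (423, 180, 65), (425, 161, 53), (426, 142, 35)] [232 225 224]
tray 1764 ((566.9708251953125, -178.50482177734375), (210.40077209472656, 179.87014770507812), 0.3789079189300537)
pocket 380 ((513.3699951171875, -144.08770751953125), 38.24491882324219) [ 512.83059212 -144.15172483   18.24051315]
pocket ray [[ 515.82526751 -145.9317091    18.        ]]
```

View pics/crop.png

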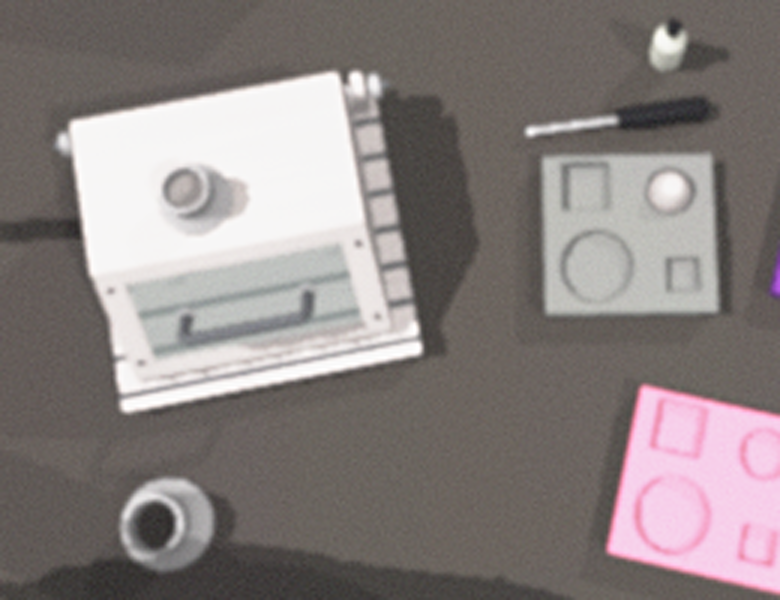

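Crop check: the small ring stands lip down on the hood. The tray in the crop is the grey one, with the spinner in its middle-sized pocket and an empty big pocket. I'm setting out now.

drive_tool(deltas="1 -1 0.6 0 0 -0.03 8.5; 3 -3 1.2 0 0 -0.08 8.5; 5 -5 2 0 0 -0.14 8.5; 8 -8 3 0 0 -0.22 8.5; 11 -11 4 0 0 -0.31 8.5; 14 -14.3 5 0 0 -0.4 8.5; 17 -17.4 6 0 0 -0.49 8.5; 20 -20.5 7 0 0 -0.58 8.5; 23 -23.6 7 0 0 -0.67 8.5; 26 -26.7 7 0 0 -0.75 8.5; 29 -29.7 7 0 0 -0.83 8.5; 32 -32.8 7 0 0 -0.92 8.5")

```text
time_s: 1.3
eef_pos: [480.4, 324.9, 302.2]
tcp_rot: [-3.141, -0.001, 0.406]
wrist_force: [1.3, 1.2, -0.8]
gripper_width: 84.9
```

drive_tool(deltas="3 -3 0 0 0 -0.09 8.5; 5 -5.1 0 0 0 -0.15 8.5; 6.5 -6.7 0 0 0 -0.2 8.5; 7.5 -7.7 0 0 0 -0.22 8.5; 8 -8.1 0 0 0 -0.22 8.5; 8 -8.1 0 0 0 -0.22 8.5; 8 -8.1 0 0 0 -0.22 8.5")

```text
time_s: 2.0
eef_pos: [558.2, 248.3, 301.1]
tcp_rot: [-3.141, 0.001, 0.195]
wrist_force: [0.8, -0.5, -0.4]
gripper_width: 84.9
```

```bash
python3 - <<'E'
from h import *
import pickle
s=observe(); print({k:np.round(s[k],3) for k in("time_s","eef_pos","tcp_rot","wrist_force","joint_pos")})
im=get_image("wrist"); save(im,"w1.png"); pickle.dump(im,open("w1.pkl","wb"))
print(np.round(im["cam_to_world"],2).tolist())
P=cloud(im); m=(abs(P[:,:,2]-196)<6)&(abs(P[:,:,0]-557)<60)&(abs(P[:,:,1]-247)<60)
t=P[m]; print(len(t),cv2.minEnclosingCircle(t[:,:2].astype(np.float32)),t.mean(0),np.median(t[:,2]))
h=(abs(P[:,:,2]-152)<4);t=P[h];print(len(t),cv2.minAreaRect(t[:,:2].astype(np.float32)))
E
```

```text
{'time_s': np.float64(2.0), 'eef_pos': array([558.209, 248.348, 301.145]), 'tcp_rot': array([-3.141e+00,  1.000e-03,  1.950e-01]), 'wrist_force': array([ 0.774, -0.482, -0.402]), 'joint_pos': array([-0.747,  0.453,  0.402,  1.516, -0.185,  1.211, -0.12 ])}
[[0.98, 0.18, 0.06, 542.69], [0.19, -0.93, -0.31, 329.23], [-0.0, 0.32, -0.95, 443.75], [0.0, 0.0, 0.0, 1.0]]
637 ((559.2048950195312, 247.8701171875), 23.06427764892578) [559.39230025 247.91240709 194.90676158] 195.41250399046237
32654 ((584.4521484375, 228.1686553955078), (157.0649871826172, 263.5960693359375), 10.76729679107666)
```

View pics/w1.png

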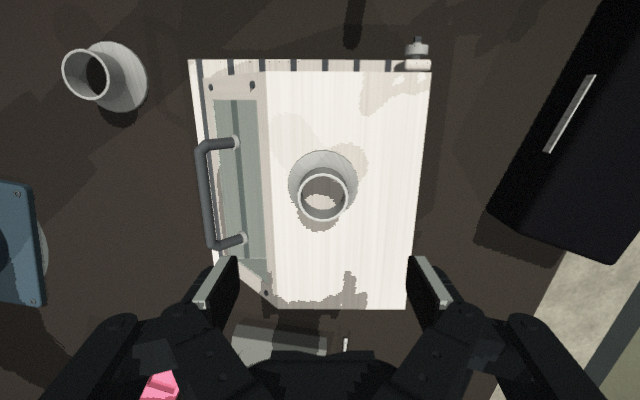

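The wrist view shows the ring at px (322,197), the handle bar at (207,195) and the hinge pin at (417,50). The large ring is off at (105,75). The gripper is centred, so I'm going down.

drive_tool(deltas="0.1 0 -1 0 0 0 8.5; 0.1 0 -3 0 0 0 8.5; 0.1 0 -5.5 0 0 0 8.5; 0.1 0 -8 0 0 0 8.5; 0.1 0 -10 0 0 0 8.5; 0.1 0 -11.5 0 0 0 8.5; 0.1 0 -12.5 0 0 0 8.5; 0.1 0 -13.2 0 0 0 8.5; 0.1 0 -13.2 0 0 0 8.5; 0.1 0 -13.2 0 0 0 6; 0.1 0 -13.2 0 0 0 5; 0.1 0 -13.2 0 0 0 4.2", force=25)

```text
time_s: 3.25
eef_pos: [560.2, 247.1, 170.1]
tcp_rot: [-3.141, -0.001, 0.193]
wrist_force: [-3.8, -1.5, 7.2]
gripper_width: 45.7
```

drive_tool(deltas="0 0 0 0 0 0 4; 0 0 0 0 0 0 4; 0 0 0 0 0 0 4; 0 0 0 0 0 0 4; 0 0 0 0 0 0 4; 0 0 0 0 0 0 4")

```text
time_s: 3.85
eef_pos: [560.2, 247.1, 170.2]
tcp_rot: [-3.141, -0.001, 0.193]
wrist_force: [-2.1, -0.5, 5.6]
gripper_width: 45.8
```

drive_tool(deltas="0 0 0.3 0 0 0 4; 0 0 1 0 0 0 4; 0 0 2 0 0 0 4; 0 0 3.5 0 0 0 4; 0 0 5 0 0 0 4; 0 0 6 0 0 0 4; 0 -0.5 7 0 0 0 4; -0.2 -2 7.5 0 0 0 4; -0.5 -4 8 0 0 0 4; -0.9 -7 8 0 0 0 4; -1.3 -10 8 0 0 0 4; -1.6 -13 8 0 0 0 4")

```text
time_s: 5.05
eef_pos: [542.9, 113.7, 249.2]
tcp_rot: [3.141, 0.001, 0.191]
wrist_force: [0.6, 0.2, -0.9]
gripper_width: 45.7
```

drive_tool(deltas="-0.4 -3 0 0 0 0 4; -0.8 -6.5 0 0 0 0 4; -1.2 -10 0 0 0 0 4; -1.6 -13.5 0 0 0 0 4; -2 -17 0 0 0 0 4; -2.4 -20 0 0 0 0 4; -2.7 -22.5 -1 0 0 0 4; -2.9 -24.3 -2.5 0 0 0 4; -3.1 -25.5 -4 0 0 0 4; -3.2 -26 -5.5 0 0 0 4; -3.2 -26.1 -6 0 0 0 4; -3.2 -26.1 -6 0 0 0 4")

```text
time_s: 6.25
eef_pos: [510.8, -144.8, 188.9]
tcp_rot: [-3.141, 0.002, 0.191]
wrist_force: [0.0, 1.0, -1.1]
gripper_width: 45.5
```

```bash
python3 - <<'E'
from h import *
import pickle
s=observe(); print({k:np.round(s[k],3) for k in("time_s","eef_pos","tcp_rot","wrist_force","gripper_width")})
im=get_image("wrist"); save(im,"w2.png"); pickle.dump(im,open("w2.pkl","wb"))
P=cloud(im); m=(abs(P[:,:,2]-30)<3)&(abs(P[:,:,0]-560)<130)&(abs(P[:,:,1]+180)<130)
t=P[m]; print(len(t),cv2.minAreaRect(t[:,:2].astype(np.float32)))
for n,zz in(("floor",18),):
  m=(abs(P[:,:,2]-18)<3)&(np.hypot(P[:,:,0]-513,P[:,:,1]+144)<50); t=P[m]; print(len(t),t.mean(0),t.min(0),t.max(0))
im=get_image("top"); save(im,"t2.png"); P=cloud(im)
m=(abs(P[:,:,2]-18)<4)&(np.hypot(P[:,:,0]-513,P[:,:,1]+144)<50); t=P[m]; print(len(t),cv2.minEnclosingCircle(t[:,:2].astype(np.float32)))
E
```

```text
{'time_s': np.float64(6.25), 'eef_pos': array([ 510.751, -144.807,  188.9  ]), 'tcp_rot': array([-3.141e+00,  2.000e-03,  1.910e-01]), 'wrist_force': array([ 0.004,  1.004, -1.06 ]), 'gripper_width': np.float64(45.546)}
9524 ((573.5264892578125, -176.65005493164062), (219.95391845703125, 182.33602905273438), 2.0082297325134277)
2512 [ 511.72649289 -133.78996916   17.98930643] [ 475.00281632 -165.2595495    15.67495266] [ 551.85075821 -107.26786917   20.98503183]
0 ((0.0, 0.0), 0.0)
```

View pics/w2.png

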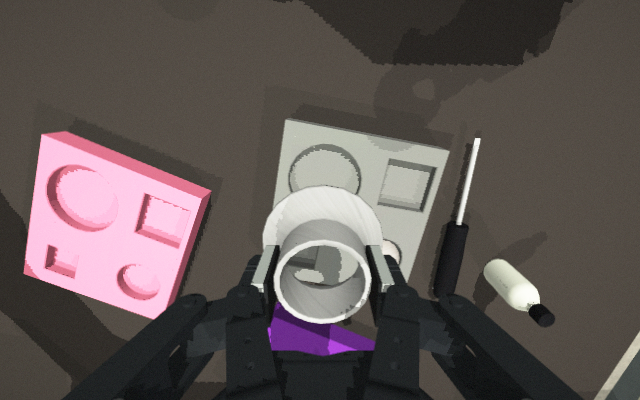

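The wrist view shows the ring held lip down (top rim px 322,282). The grey tray's big pocket is partly visible behind it (rim centre about px 325,178). Next I fit the pocket rim and measure the ring in the hand.

```bash
python3 - <<'E'
from h import *
import pickle
from scipy.optimize import least_squares
def fit(p,r=None):
    f=lambda q: np.hypot(p[:,0]-q[0],p[:,1]-q[1])-(r or q[2])
    s=least_squares(f,[*p.mean(0)[:2],38],loss="soft_l1",f_scale=.7); return s.x.round(2),np.abs(f(s.x)).mean().round(2)
for n,uvw in(("w2",(270,130,380,215)),("top0",(318,188,362,228))):
    im=pickle.load(open(n+".pkl","rb")); P=cloud(im)
    s=4 if n=="top0" else 1
    H=P[:,:,2].copy(); ok=im["range_z"]>0
    # rim points: pixels at top level adjacent to floor/wall lower
    low=((H<26.)&(H>12)&ok).astype(np.uint8); u0,v0,u1,v1=uvw
    reg=np.zeros_like(low); reg[v0:v1,u0:u1]=1; low&=reg
    low=cv2.morphologyEx(low,cv2.MORPH_OPEN,np.ones((3,3),np.uint8))
    cs,_=cv2.findContours(low,cv2.RETR_EXTERNAL,cv2.CHAIN_APPROX_NONE); c=max(cs,key=cv2.contourArea)[:,0]
    q=plane(im,c,30); ring=np.hypot(q[:,0]-513,q[:,1]+144); 
    k=(ring<45)&(ring>32)
    if n=="w2": k&=q[:,1]>-150
    print(n,len(c),k.sum(),fit(q[k]),fit(q[k],38.5), "y top",np.sort(q[k][:,1])[-5:].mean(),"x",q[k][:,0].min(),q[k][:,0].max())
im=pickle.load(open("w2.pkl","rb")); P=cloud(im)
m=(np.abs(P[:,:,0]-511)<40)&(np.abs(P[:,:,1]+145)<40)&(P[:,:,2]>205)&(P[:,:,2]<235)
m[:, :262]=0;m[:,382:]=0
t=P[m]; zt=np.percentile(t[:,2],97); print("ztop",zt); k=t[t[:,2]>zt-4]; print(cv2.minEnclosingCircle(k[:,:2].astype(np.float32)),fit(k[:,:2],21.5))
E
```

```text
w2 199 117 (array([ 513.04, -143.36,   37.29]), np.float64(0.33)) (array([ 513.09, -144.85,   38.  ]), np.float64(0.6)) y top -105.90786548268159 x 475.2725893560148 550.6528861497537
top0 67 66 (array([ 511.42, -143.8 ,   36.57]), np.float64(0.73)) (array([ 511.81, -143.79,   38.  ]), np.float64(1.94)) y top -107.28342590553696 x 475.2481293071738 545.9832735701084
ztop 229.0152582429247
((510.618408203125, -144.2222442626953), 26.999216079711914) (array([ 509.64, -143.42,   38.  ]), np.float64(2.77))
```

```bash
python3 - <<'E'
from h import *
import pickle
im=pickle.load(open("w2.pkl","rb")); P=cloud(im); C=im["color"].astype(int)
m=(P[:,:,2]>210)&(P[:,:,2]<219)&(C.min(2)>110)
m[:,:270]=0;m[:,374:]=0;m[:230]=0;m[330:]=0
t=P[m]; print(len(t),t[:,2].mean(),t.min(0),t.max(0),cv2.minEnclosingCircle(t[:,:2].astype(np.float32)))
print(P[235:330:5,322].round(0).tolist())
E
```

```text
2317 213.6326082142987 [ 485.07045454 -166.92046618  210.00837451] [ 533.51137655 -120.2238904   216.3065707 ] ((509.07696533203125, -143.96096801757812), 24.807865142822266)
[[507.0, -121.0, 210.0], [507.0, -122.0, 214.0], [525.0, -219.0, 30.0], [526.0, -225.0, 30.0], [527.0, -231.0, 30.0], [529.0, -238.0, 30.0], [530.0, -245.0, 29.0], [531.0, -251.0, 30.0], [533.0, -258.0, 29.0], [534.0, -264.0, 30.0], [539.0, -292.0, 0.0], [515.0, -163.0, 192.0], [515.0, -163.0, 196.0], [515.0, -163.0, 200.0], [515.0, -164.0, 204.0], [515.0, -163.0, 208.0], [515.0, -163.0, 212.0], [515.0, -164.0, 214.0], [550.0, -347.0, 11.0]]
```

drive_tool(deltas="0.1 0 -1 0 0 0 4; 0.25 -0.05 -2.5 0 0 0 4; 0.25 -0.05 -4.5 0 0 0 4; 0.25 -0.05 -6.5 0 0 0 4; 0.25 -0.05 -8.5 0 0 0 4; 0.25 -0.05 -10 0 0 0 4; 0.25 -0.05 -11.3 0 0 0 4; 0.25 -0.05 -12.3 0 0 0 4; 0.25 -0.05 -12.8 0 0 0 4; 0.25 -0.05 -12.8 0 0 0 4; 0.25 -0.05 -12.8 0 0 0 4")

```text
time_s: 7.45
eef_pos: [514.8, -144.7, 61.7]
tcp_rot: [3.141, -0.001, 0.193]
wrist_force: [-0.1, 0.2, -0.7]
gripper_width: 45.7
```

```bash
python3 - <<'E'
from h import *
import pickle
s=observe(); print({k:np.round(s[k],3) for k in("time_s","eef_pos","tcp_rot","wrist_force","gripper_width")})
im=get_image("wrist"); save(im,"w3.png",(220,100,420,340),2.5); pickle.dump(im,open("w3.pkl","wb"))
E
```

```text
{'time_s': np.float64(7.45), 'eef_pos': array([ 514.813, -144.651,   61.683]), 'tcp_rot': array([ 3.141e+00, -1.000e-03,  1.930e-01]), 'wrist_force': array([-0.138,  0.23 , -0.726]), 'gripper_width': np.float64(45.74)}
```

View pics/w3.png

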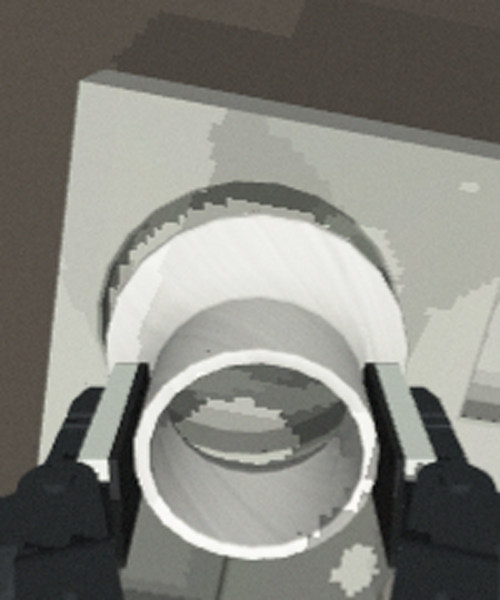

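```bash
python3 - <<'E'
from h import *
import pickle
from scipy.optimize import least_squares
im=pickle.load(open("w3.pkl","rb"))
a=np.array([(107,320),(125,280),(155,248),(200,224),(258,214),(310,222),(350,243),(385,280),(403,320)])
b=np.array([(103,290),(120,250),(150,215),(190,192),(240,182),(300,190),(340,210),(370,235),(393,270)])
for p,z,r in((a,47.5,36),(b,30,38.5)):
    q=plane(im,np.array([220,100])+(p+.5)/2.5-.5,z)
    for rr in(r,None):
        f=lambda x:np.hypot(q[:,0]-x[0],q[:,1]-x[1])-(rr or x[2])
        s=least_squares(f,[514,-145,37]); print(z,s.x.round(1),f(s.x).round(1))
E
```

```text
47.5 [ 514.8 -143.5   37. ] [-0.  -0.  -0.  -0.2 -0.   0.2  0.1 -0.1 -0.2]
47.5 [ 514.7 -143.3   35.8] [ 0.1  0.  -0.  -0.2 -0.1  0.2  0.1 -0.1 -0.1]
30 [ 513.4 -143.    37. ] [ 0.3  0.1  0.2  0.1 -0.2 -0.3 -0.3  0.2  0.7]
30 [ 513.6 -143.9   39.3] [-0.2 -0.1  0.2  0.2 -0.  -0.2 -0.3 -0.   0.3]
```

drive_tool(deltas="-0.12 0 -0.2 0 0 0 4; -0.12 0 -0.6 0 0 0 4; -0.12 0 -1 0 0 0 4; -0.12 0 -1.4 0 0 0 4; -0.12 0 -1.7 0 0 0 4; -0.12 0 -1.9 0 0 0 4; -0.12 0 -2.1 0 0 0 4; -0.12 0 -2.2 0 0 0 4; -0.12 0 -2.3 0 0 0 4; -0.12 0 -2.4 0 0 0 4; -0.12 0 -2.4 0 0 0 4; -0.12 0 -2.4 0 0 0 4")

```text
time_s: 8.7
eef_pos: [513.3, -144.5, 37.3]
tcp_rot: [3.142, -0.0, 0.193]
wrist_force: [-0.0, -0.4, -0.1]
gripper_width: 45.3
```

drive_tool(deltas="0 0 -0.05 0 0 0 4; 0 0 -0.1 0 0 0 4; 0 0 -0.15 0 0 0 4; 0 0 -0.15 0 0 0 4")

```text
time_s: 9.1
eef_pos: [513.4, -144.5, 36.3]
tcp_rot: [-3.142, -0.0, 0.193]
wrist_force: [-1.5, 0.9, 7.1]
gripper_width: 45.5
```

Contact at 7 N, and the height agrees with the pocket floor. I'm opening slowly, then moving up.

drive_tool(deltas="0 0 0 0 0 0 4.8; 0 0 0 0 0 0 5; 0 0 0 0 0 0 5.5; 0 0 0 0 0 0 6.5; 0 0 0 0 0 0 7; 0 0 0.5 0 0 0 7; 0 0 1.5 0 0 0 7; 0 0 3 0 0 0 7; 0 0 5 0 0 0 7; 0 0 8 0 0 0 7; 0 0 12 0 0 0 7; 0 0 16 0 0 0 7")

```text
time_s: 10.3
eef_pos: [512.8, -144.6, 197.9]
tcp_rot: [3.141, 0.0, 0.193]
wrist_force: [0.8, 1.0, -0.2]
gripper_width: 69.9
```

drive_tool(deltas="0 1 2 0 0 0 6; -0.5 3 3.5 0 0 0 5; -1 6 4.5 0 0 0 4; -1.5 10 5 0 0 0 3.5; -2.3 14 5 0 0 0 3.5; -3.3 18 5 0 0 0 3.5; -4.3 22 5 0 0 0 3.5; -5.3 26 5 0 0 0 3.5; -6.2 29.5 5 0 0 0 3.5; -6.8 32 5 0 0 0 3.5; -7.2 34 5 0 0 0 3.5; -7.3 34.5 5 0 0 0 3.5")

```text
time_s: 11.5
eef_pos: [439.5, 202.7, 246.4]
tcp_rot: [-3.141, -0.0, 0.196]
wrist_force: [0.1, -0.2, 0.2]
gripper_width: 35.4
```

```bash
python3 - <<'E'
from h import *
import pickle
s=observe(); print({k:np.round(s[k],3) for k in("time_s","eef_pos","tcp_rot","wrist_force","gripper_width")})
im=get_image("wrist"); save(im,"w4.png"); pickle.dump(im,open("w4.pkl","wb"))
t=get_image("top"); 
P=cloud(t); m=(np.abs(P[:,:,2]-62)<5)&(np.hypot(P[:,:,0]-513,P[:,:,1]+144)<50); q=P[m]; print("ring top in tray",len(q),cv2.minEnclosingCircle(q[:,:2].astype(np.float32)),q[:,2].mean())
P=cloud(im); m=(P[:,:,2]>125)&(P[:,:,2]<147)&(np.abs(P[:,:,0]-438)<30)&(np.abs(P[:,:,1]-201)<70); q=P[m]
print(len(q),q.min(0),q.max(0),cv2.minAreaRect(q[:,:2].astype(np.float32)),np.percentile(q[:,2],95))
h=np.abs(P[:,:,2]-152)<4; q=P[h]; print(len(q),cv2.minAreaRect(q[:,:2].astype(np.float32)))
i=np.hstack([im["color"][:,:,::-1]]); 
cv2.imwrite("pics/c4.png",np.hstack([i[:,100:540],cv2.resize(t["color"][150:260,140:400,::-1][:, 150:],None,fx=3,fy=3)[:400,:330] if 0 else cv2.copyMakeBorder(cv2.resize(t["color"][150:250,310:400,::-1],None,fx=4,fy=4),0,0,0,0,0)]))
E
```

```text
{'time_s': np.float64(11.5), 'eef_pos': array([439.534, 202.749, 246.4  ]), 'tcp_rot': array([-3.141, -0.   ,  0.196]), 'wrist_force': array([ 0.062, -0.248,  0.233]), 'gripper_width': np.float64(35.397)}
ring top in tray 43 ((512.3710327148438, -142.86985778808594), 22.67448616027832) 62.32147575389516
1992 [420.13687945 136.86922253 125.00764133] [464.54789933 266.90785748 142.05087458] ((442.0111083984375, 201.58758544921875), (24.109970092773438, 130.8933868408203), 10.363451957702637) 140.5289722797397
51718 ((583.984375, 228.3460235595703), (159.4418487548828, 263.1794128417969), 10.866194725036621)
```

View pics/c4.png

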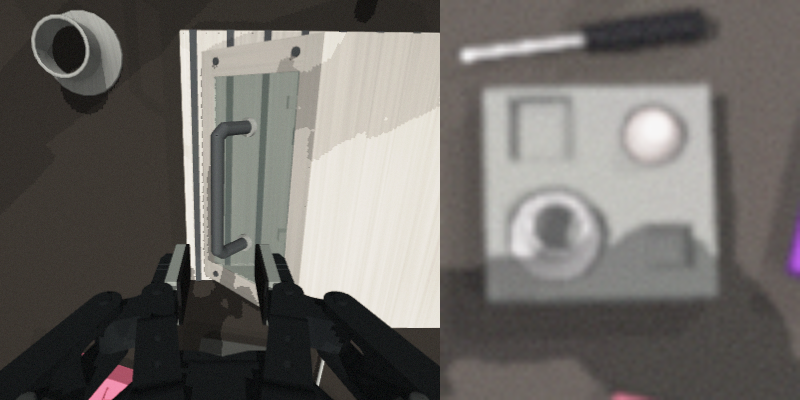

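The ring sits flat in the grey pocket (top at 62 mm), and the spinner and screwdriver haven't been touched. The handle bar runs from px (217,130) to (217,250) in the left half. Next I measure the bar.

```bash
python3 - <<'E'
from h import *
import pickle
im=pickle.load(open("w4.pkl","rb")); P=cloud(im); C=im["color"].astype(int)
m=(P[:,:,2]>134)&(P[:,:,2]<147)&(np.abs(P[:,:,0]-438)<25)&(np.abs(P[:,:,1]-201)<70)&(C.max(2)<140)
q=P[m]; l=cv2.fitLine(q[:,:2].astype(np.float32),cv2.DIST_HUBER,0,.01,.01).ravel(); print(len(q),l,q.mean(0),q[:,2].max())
d=np.array([-.1868,.9824]);s=q[:,:2]@d;n=q[:,:2]@[.9824,.1868];print(s.min(),s.max(),np.percentile(n,[2,50,98]))
c=np.median(n)*np.array([.9824,.1868])+(s.min()+s.max())/2*d;print("bar",c)
for a in(0,.76,.8,.86,.92,.9): 
  b=.246+a; print(a,c+np.array([.9824,.1868])*(235-242*np.cos(b)),75+242*np.sin(b))
E
```

```text
1713 [ 1.8218441e-01 -9.8326439e-01  4.3510123e+02  2.0597693e+02] [435.14873701 205.47918457 138.47525215] 142.05087457522532
53.10680342493985 178.75524453912257 [460.00334619 465.67993265 471.50454879]
bar [435.82805056 200.87964938]
0 [436.10860765 200.93299635] 133.9333744430361
0.76 [539.44276495 220.58163294] 279.4168271279128
0.8 [547.57517255 222.12798243] 284.43309377466295
0.86 [560.12693733 224.51465757] 291.32691666384085
0.92 [573.06222145 226.97425761] 297.44219625806477
0.9 [568.71069388 226.14682952] 295.4916916460794
```

drive_tool(deltas="-0.35 -0.18 -1 0 0 0 3.5; -0.35 -0.18 -3 0 0 0 3.5; -0.35 -0.18 -5 0 0 0 3.5; -0.35 -0.18 -7 0 0 0 3.5; -0.35 -0.18 -9 0 0 0 3.5; -0.35 -0.18 -10.5 0 0 0 3.5; -0.35 -0.18 -11.7 0 0 0 3.5; -0.35 -0.18 -12.5 0 0 0 3.5; -0.35 -0.18 -13 0 0 0 3.5; -0.35 -0.18 -13 0 0 0 3.5")

```text
time_s: 12.6
eef_pos: [436.7, 197.9, 115.4]
tcp_rot: [3.141, 0.001, 0.192]
wrist_force: [0.7, 0.6, 0.4]
gripper_width: 35.1
```

drive_tool(deltas="0 0 0 0 0 0 2; 0 0 0 0 0 0 1.5; 0 0 0 0 0 0 1; 0 0 0 0 0 0 0.8; 0 0 0 0 0 0 0.8; 0 0 0 0 0 0 0.8", force=25)

```text
time_s: 13.2
eef_pos: [435.5, 198.4, 116.0]
tcp_rot: [-3.142, 0.002, 0.193]
wrist_force: [-4.2, -1.2, 4.4]
gripper_width: 11.3
```

```bash
python3 - <<'E'
from h import *
s=observe(); print({k:np.round(s[k],3) for k in("time_s","eef_pos","tcp_rot","wrist_force","moment","gripper_width","joint_pos")})
E
```

```text
{'time_s': np.float64(13.2), 'eef_pos': array([435.542, 198.412, 116.027]), 'tcp_rot': array([-3.142e+00,  2.000e-03,  1.930e-01]), 'wrist_force': array([-4.178, -1.155,  4.434]), 'moment': array([-0.266,  1.08 , -0.042]), 'gripper_width': np.float64(11.32), 'joint_pos': array([-0.742,  0.464,  0.309,  2.093, -0.238,  0.62 , -0.075])}
```

The handle is pinched (11.3 mm). Next I tabulate the arc.

```bash
python3 - <<'E'
import numpy as np
def p(a): b=.246+a; f=235-242*np.cos(b)-.28; return np.array([.982*f,.189*f,242*np.sin(b)-58.93])/10
def seg(A):
    o=p(A[0]); print(A[0],"->",A[-1]); print("; ".join("%.2f %.2f %.2f 0 0 0 0.8"%tuple(p(a)-o) for a in A[1:]))
seg([0,.005,.015,.03,.05,.07,.09,.115,.14,.165,.19,.215,.24])
seg([.24,.265,.29,.315,.34,.365,.39,.415,.44,.465,.49,.515,.54])
seg([.54,.565,.59,.615,.64,.66,.68,.7,.72,.74,.755,.77,.78])
seg([.78,.79,.80,.81,.82,.83,.84,.85,.86,.87,.88,.89,.9])
seg([.9,.907,.914,.92,.925,.925,.925])
seg([.925,.92,.912,.904,.895,.885,.875,.865,.855,.845,.835,.825,.815])
seg([.815,.808,.802,.797,.793,.79,.79,.79,.79])
E
```

```text
0 -> 0.24
0.03 0.01 0.12 0 0 0 0.8; 0.09 0.02 0.35 0 0 0 0.8; 0.18 0.04 0.70 0 0 0 0.8; 0.32 0.06 1.17 0 0 0 0.8; 0.46 0.09 1.63 0 0 0 0.8; 0.61 0.12 2.09 0 0 0 0.8; 0.82 0.16 2.65 0 0 0 0.8; 1.03 0.20 3.22 0 0 0 0.8; 1.26 0.24 3.78 0 0 0 0.8; 1.51 0.29 4.33 0 0 0 0.8; 1.77 0.34 4.87 0 0 0 0.8; 2.04 0.39 5.41 0 0 0 0.8
0.24 -> 0.54
0.28 0.05 0.53 0 0 0 0.8; 0.58 0.11 1.06 0 0 0 0.8; 0.89 0.17 1.57 0 0 0 0.8; 1.21 0.23 2.08 0 0 0 0.8; 1.55 0.30 2.58 0 0 0 0.8; 1.89 0.36 3.07 0 0 0 0.8; 2.25 0.43 3.55 0 0 0 0.8; 2.62 0.51 4.03 0 0 0 0.8; 3.01 0.58 4.49 0 0 0 0.8; 3.40 0.65 4.94 0 0 0 0.8; 3.80 0.73 5.39 0 0 0 0.8; 4.22 0.81 5.82 0 0 0 0.8
0.54 -> 0.78
0.43 0.08 0.42 0 0 0 0.8; 0.86 0.17 0.83 0 0 0 0.8; 1.31 0.25 1.23 0 0 0 0.8; 1.76 0.34 1.62 0 0 0 0.8; 2.13 0.41 1.92 0 0 0 0.8; 2.51 0.48 2.22 0 0 0 0.8; 2.89 0.56 2.51 0 0 0 0.8; 3.28 0.63 2.79 0 0 0 0.8; 3.68 0.71 3.06 0 0 0 0.8; 3.97 0.76 3.25 0 0 0 0.8; 4.28 0.82 3.45 0 0 0 0.8; 4.48 0.86 3.57 0 0 0 0.8
0.78 -> 0.9
0.20 0.04 0.12 0 0 0 0.8; 0.41 0.08 0.25 0 0 0 0.8; 0.62 0.12 0.37 0 0 0 0.8; 0.82 0.16 0.48 0 0 0 0.8; 1.03 0.20 0.60 
[... 266 characters left out ...]
 0.20 0 0 0 0.8; 0.54 0.10 0.24 0 0 0 0.8; 0.54 0.10 0.24 0 0 0 0.8; 0.54 0.10 0.24 0 0 0 0.8
0.925 -> 0.815
-0.11 -0.02 -0.05 0 0 0 0.8; -0.28 -0.05 -0.12 0 0 0 0.8; -0.46 -0.09 -0.20 0 0 0 0.8; -0.65 -0.13 -0.29 0 0 0 0.8; -0.87 -0.17 -0.39 0 0 0 0.8; -1.08 -0.21 -0.50 0 0 0 0.8; -1.30 -0.25 -0.60 0 0 0 0.8; -1.51 -0.29 -0.71 0 0 0 0.8; -1.72 -0.33 -0.82 0 0 0 0.8; -1.93 -0.37 -0.94 0 0 0 0.8; -2.14 -0.41 -1.05 0 0 0 0.8; -2.35 -0.45 -1.17 0 0 0 0.8
0.815 -> 0.79
-0.14 -0.03 -0.08 0 0 0 0.8; -0.27 -0.05 -0.16 0 0 0 0.8; -0.37 -0.07 -0.22 0 0 0 0.8; -0.45 -0.09 -0.26 0 0 0 0.8; -0.51 -0.10 -0.30 0 0 0 0.8; -0.51 -0.10 -0.30 0 0 0 0.8; -0.51 -0.10 -0.30 0 0 0 0.8; -0.51 -0.10 -0.30 0 0 0 0.8
```

drive_tool(deltas="0.03 0.01 0.12 0 0 0 0.8; 0.09 0.02 0.35 0 0 0 0.8; 0.18 0.04 0.70 0 0 0 0.8; 0.32 0.06 1.17 0 0 0 0.8; 0.46 0.09 1.63 0 0 0 0.8; 0.61 0.12 2.09 0 0 0 0.8; 0.82 0.16 2.65 0 0 0 0.8; 1.03 0.20 3.22 0 0 0 0.8; 1.26 0.24 3.78 0 0 0 0.8; 1.51 0.29 4.33 0 0 0 0.8; 1.77 0.34 4.87 0 0 0 0.8; 2.04 0.39 5.41 0 0 0 0.8")

```text
time_s: 14.4
eef_pos: [454.8, 202.1, 169.6]
tcp_rot: [3.141, 0.005, 0.193]
wrist_force: [-8.9, -0.9, 0.2]
gripper_width: 10.7
```

drive_tool(deltas="0.28 0.05 0.53 0 0 0 0.8; 0.58 0.11 1.06 0 0 0 0.8; 0.89 0.17 1.57 0 0 0 0.8; 1.21 0.23 2.08 0 0 0 0.8; 1.55 0.30 2.58 0 0 0 0.8; 1.89 0.36 3.07 0 0 0 0.8; 2.25 0.43 3.55 0 0 0 0.8; 2.62 0.51 4.03 0 0 0 0.8; 3.01 0.58 4.49 0 0 0 0.8; 3.40 0.65 4.94 0 0 0 0.8; 3.80 0.73 5.39 0 0 0 0.8; 4.22 0.81 5.82 0 0 0 0.8")

```text
time_s: 15.6
eef_pos: [495.0, 209.8, 228.2]
tcp_rot: [-3.141, 0.009, 0.193]
wrist_force: [-21.4, -3.7, 15.6]
gripper_width: 10.9
```

```bash
cat > chk.py <<'E'
from h import *
import sys
s=observe(); print({k:np.round(s[k],3) for k in("time_s","eef_pos","tcp_rot","wrist_force","moment","gripper_width")})
im=get_image("top"); P=cloud(im)
# hood flat top: fit plane on white pixels beyond the top's centre, far from gripper
ex=np.array([.982,.189]); ey=np.array([-.189,.982]); hin=np.array([436,201])+235*ex
xy=P[:,:,:2]-hin; f=-(xy@ex); w=xy@ey
m=(im["range_z"]>0)&(np.abs(w)<120)&(f>-60)&(f<150)&(P[:,:,2]>100)&(P[:,:,2]<330)&(im["color"].min(2)>150)
F,Z=f[m],P[:,:,2][m]-75
# hood-top plane lies 77 from the hinge axis at tilt a: Z cos a - F sin a = 77
from scipy.optimize import least_squares
for z0 in(.2,.5,.8):
    r=least_squares(lambda q:Z*np.cos(q[0])-F*np.sin(q[0])-q[1],[z0,77],loss="soft_l1",f_scale=2)
    res=np.abs(r.fun); print("angle",r.x.round(3),"inl",int((res<3).sum()),len(F))
b=np.array(s["eef_pos"]); q=(b[:2]-hin)@ex
print("angle from TCP",np.arctan2(b[2]+19-75,-q)-.246, np.hypot(b[2]+19-75,-q))
save(get_image("scene"),sys.argv[1],(290,80,450,240),3)
E
python3 chk.py s1.png
```

```text
{'time_s': np.float64(15.6), 'eef_pos': array([494.982, 209.839, 228.242]), 'tcp_rot': array([-3.141,  0.009,  0.193]), 'wrist_force': array([-21.355,  -3.699,  15.621]), 'moment': array([-0.959,  4.694, -0.023]), 'gripper_width': np.float64(10.875)}
angle [ 0.454 80.398] inl 1153 2647
angle [ 0.454 80.398] inl 1153 2647
angle [-18.396  80.398] inl 1153 2647
angle from TCP 0.5302596860258545 245.84417854780628
```

View pics/s1.png

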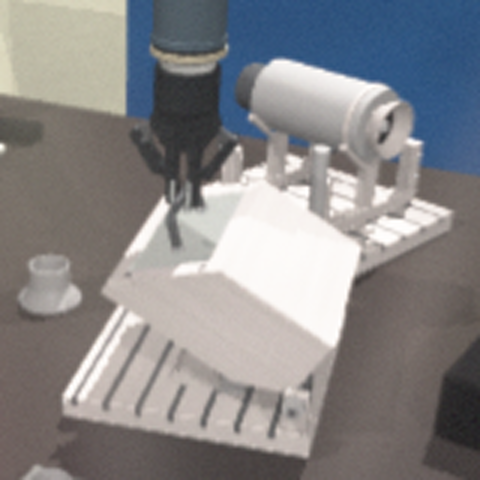

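The hood has opened about halfway, and the bar is still in the fingers. The force is mostly radial and outward, so my arc is a few mm tight. I'm relaxing it.

drive_tool(deltas="-0.1 -0.02 0.05 0 0 0 0.8; -0.2 -0.04 0.1 0 0 0 0.8; -0.28 -0.05 0.18 0 0 0 0.8; -0.28 -0.05 0.18 0 0 0 0.8")

```text
time_s: 16.1
eef_pos: [496.5, 210.1, 230.1]
tcp_rot: [3.142, 0.0, 0.193]
wrist_force: [-3.2, -0.2, -1.9]
gripper_width: 11.0
```

```bash
python3 - <<'E'
from h import *
import pickle
s=observe(); print({k:np.round(s[k],3) for k in("time_s","eef_pos","tcp_rot","wrist_force","moment","gripper_width")})
for n in("wrist","top"):
    im=get_image(n); pickle.dump(im,open(n+"5.pkl","wb")); save(im,n+"5.png")
    P=cloud(im); ex=np.array([.982,.189]); ey=np.array([-.189,.982]); hin=np.array([436,201])+235*ex
    xy=P[:,:,:2]-hin; f=-(xy@ex); w=xy@ey
    for lo,hi in((-110,-70),(-60,-20),(40,80),(80,115)):
        m=(im["range_z"]>0)&(w>lo)&(w<hi)&(f>-60)&(f<230)&(P[:,:,2]>60)&(im["color"].min(2)>110)
        o=[]
        for a in range(-40,210,20):
            k=m&(f>=a)&(f<a+20); o.append((a+10,int(k.sum()),round(float(np.median(P[:,:,2][k]-75))) if k.sum() else None))
        print(n,lo,o)
E
```

```text
{'time_s': np.float64(16.1), 'eef_pos': array([496.475, 210.146, 230.05 ]), 'tcp_rot': array([3.142, 0.   , 0.193]), 'wrist_force': array([-3.231, -0.201, -1.856]), 'moment': array([-0.208,  0.916, -0.063]), 'gripper_width': np.float64(10.964)}
wrist -110 [(-30, 260, 73), (-10, 424, 84), (10, 484, 95), (30, 516, 106), (50, 343, 117), (70, 60, 126), (90, 8, 146), (110, 135, 143), (130, 3, 140), (150, 0, None), (170, 18, 129), (190, 132, 123), (210, 0, None)]
wrist -60 [(-30, 313, 74), (-10, 502, 84), (10, 592, 95), (30, 681, 107), (50, 800, 119), (70, 957, 130), (90, 956, 141), (110, 838, 144), (130, 517, 137), (150, 166, 134), (170, 0, None), (190, 4, 119), (210, 908, 116)]
wrist 40 [(-30, 446, 74), (-10, 778, 84), (10, 911, 95), (30, 1107, 107), (50, 1293, 119), (70, 1622, 130), (90, 2158, 142), (110, 3296, 143), (130, 1939, 137), (150, 1669, 132), (170, 1254, 127), (190, 2185, 121), (210, 2049, 116)]
wrist 80 [(-30, 455, 74), (-10, 799, 83), (10, 960, 95), (30, 1151, 107), (50, 1423, 118), (70, 1744, 130), (90, 2356, 142), (110, 3643, 143), (130, 3192, 137), (150, 2862, 132), (170,
[... 197 characters left out ...]
(150, 112, 132), (170, 107, 127), (190, 110, 122), (210, 107, 117)]
top -60 [(-30, 43, 75), (-10, 67, 83), (10, 71, 94), (30, 72, 106), (50, 77, 119), (70, 79, 129), (90, 83, 142), (110, 110, 144), (130, 117, 138), (150, 211, 364), (170, 227, 421), (190, 265, 361), (210, 245, 361)]
top 40 [(-30, 13, 72), (-10, 18, 81), (10, 8, 94), (30, 0, None), (50, 0, None), (70, 0, None), (90, 0, None), (110, 0, None), (130, 0, None), (150, 16, 561), (170, 41, 132), (190, 79, 123), (210, 76, 118)]
top 80 [(-30, 0, None), (-10, 0, None), (10, 0, None), (30, 0, None), (50, 0, None), (70, 0, None), (90, 0, None), (110, 0, None), (130, 0, None), (150, 0, None), (170, 0, None), (190, 0, None), (210, 0, None)]
```

Vision gives a hood angle of 0.53, which agrees with the TCP, and the force has dropped. I'm continuing in shorter pieces.

drive_tool(deltas="0.2 0.04 0.2 0 0 0 0.8; 0.5 0.1 0.5 0 0 0 0.8; 0.86 0.17 0.83 0 0 0 0.8; 1.31 0.25 1.23 0 0 0 0.8; 1.76 0.34 1.62 0 0 0 0.8; 2.13 0.41 1.92 0 0 0 0.8; 2.51 0.48 2.22 0 0 0 0.8")

```text
time_s: 16.9
eef_pos: [520.9, 214.9, 252.9]
tcp_rot: [-3.141, 0.002, 0.193]
wrist_force: [-13.0, -2.8, 10.5]
gripper_width: 10.7
```

drive_tool(deltas="-0.07 -0.01 0.06 0 0 0 0.8; -0.14 -0.03 0.13 0 0 0 0.8; -0.2 -0.04 0.2 0 0 0 0.8; -0.2 -0.04 0.2 0 0 0 0.8")

```text
time_s: 17.3
eef_pos: [521.3, 215.0, 253.5]
tcp_rot: [3.141, -0.003, 0.193]
wrist_force: [6.5, 1.4, -12.0]
gripper_width: 10.7
```

```bash
cat > ang.py <<'E'
from h import *
def ang():
    s=observe(); print({k:np.round(s[k],2).tolist() for k in("time_s","eef_pos","tcp_rot","wrist_force","moment","gripper_width")})
    for n in("wrist","top"):
        im=get_image(n); P=cloud(im); ex=np.array([.982,.189]); ey=np.array([-.189,.982]); hin=np.array([436,201])+235*ex
        xy=P[:,:,:2]-hin; f=-(xy@ex); w=xy@ey; Z=P[:,:,2]-75
        m=(im["range_z"]>0)&(im["color"].min(2)>100)&((w<-20)&(w>-110) if n=="top" else (w>40)&(w<115))&(np.hypot(f,Z)<172)&(np.hypot(f,Z)>79)&(Z>55)
        F,H=f[m],Z[m]
        if len(F)<80: print(n,len(F)); continue
        # iterative line fit
        k=np.ones(len(F),bool)
        vx,vy,x0,y0=cv2.fitLine(np.c_[F,H].astype(np.float32),cv2.DIST_HUBER,0,.01,.01).ravel()
        for _ in range(6):
            r=np.abs((H-y0)*vx-(F-x0)*vy); k=r<3
            vx,vy,x0,y0=cv2.fitLine(np.c_[F,H][k].astype(np.float32),cv2.DIST_HUBER,0,.01,.01).ravel()
        a=np.arctan(vy/vx); print(n,"angle %.3f off %.1f n %d/%d"%(a,abs(y0*vx-x0*vy),k.sum(),len(F)))
    b=s["eef_pos"]; q=(b[:2]-hin)@ex; print("tcp angle (bar 14 up) %.3f"%(np.arctan2(b[2]+14-75,-q)-.246),"R %.1f"%np.hypot(b[2]-61,q))
ang()
E
python3 ang.py
```

```text
{'time_s': 17.3, 'eef_pos': [521.32, 214.96, 253.49], 'tcp_rot': [3.14, -0.0, 0.19], 'wrist_force': [6.49, 1.4, -12.0], 'moment': [0.32, -1.29, -0.04], 'gripper_width': 10.67}
wrist angle 0.668 off 76.8 n 10080/10080
top angle 0.669 off 76.3 n 788/792
tcp angle (bar 14 up) 0.667 R 243.2
```

drive_tool(deltas="0.2 0.03 0.08 0 0 0 0.8; 0.48 0.09 0.25 0 0 0 0.8; 0.87 0.17 0.54 0 0 0 0.8; 1.27 0.24 0.81 0 0 0 0.8; 1.56 0.29 1 0 0 0 0.8; 1.87 0.36 1.22 0 0 0 0.8; 2.1 0.41 1.38 0 0 0 0.8; 2.27 0.43 1.46 0 0 0 0.8; 2.47 0.47 1.58 0 0 0 0.8; 2.68 0.51 1.71 0 0 0 0.8; 2.89 0.55 1.83 0 0 0 0.8; 3.09 0.59 1.94 0 0 0 0.8")

```text
time_s: 18.6
eef_pos: [550.6, 220.6, 273.9]
tcp_rot: [-3.141, 0.0, 0.193]
wrist_force: [0.4, -0.4, -1.3]
gripper_width: 10.9
```

```bash
python3 ang.py
```

```text
{'time_s': 18.6, 'eef_pos': [550.61, 220.56, 273.86], 'tcp_rot': [-3.14, 0.0, 0.19], 'wrist_force': [0.45, -0.36, -1.33], 'moment': [0.01, 0.4, -0.02], 'gripper_width': 10.94}
wrist angle 0.814 off 76.9 n 6856/6856
top angle 0.819 off 76.0 n 564/565
tcp angle (bar 14 up) 0.816 R 243.8
```

drive_tool(deltas="0.21 0.04 0.12 0 0 0 0.8; 0.42 0.08 0.23 0 0 0 0.8; 0.63 0.12 0.35 0 0 0 0.8; 0.84 0.16 0.46 0 0 0 0.8; 1.06 0.2 0.56 0 0 0 0.8; 1.27 0.24 0.67 0 0 0 0.8; 1.49 0.28 0.77 0 0 0 0.8; 1.7 0.33 0.87 0 0 0 0.8; 1.85 0.36 0.94 0 0 0 0.8; 2 0.39 1.01 0 0 0 0.8; 2.13 0.41 1.07 0 0 0 0.8; 2.24 0.43 1.11 0 0 0 0.8")

```text
time_s: 19.9
eef_pos: [573.1, 224.9, 284.7]
tcp_rot: [-3.141, -0.0, 0.193]
wrist_force: [-4.0, 0.6, 5.4]
gripper_width: 11.0
```

drive_tool(deltas="0 0 0 0 0 0 0.8; 0 0 0 0 0 0 0.8; 0 0 0 0 0 0 0.8")

```text
time_s: 20.2
eef_pos: [573.1, 224.8, 284.7]
tcp_rot: [-3.142, -0.0, 0.193]
wrist_force: [-2.6, 1.3, 4.8]
gripper_width: 11.1
```

```bash
python3 ang.py
```

```text
{'time_s': 20.2, 'eef_pos': [573.05, 224.84, 284.68], 'tcp_rot': [-3.14, -0.0, 0.19], 'wrist_force': [-2.57, 1.31, 4.81], 'moment': [0.01, 0.75, 0.02], 'gripper_width': 11.11}
wrist angle 0.919 off 76.9 n 5112/5112
top angle 0.924 off 75.7 n 396/396
tcp angle (bar 14 up) 0.920 R 243.4
```

Past the balance point (0.92 rad). I'm easing back to about 0.80.

drive_tool(deltas="-0.11 -0.02 -0.05 0 0 0 0.8; -0.28 -0.05 -0.12 0 0 0 0.8; -0.46 -0.09 -0.20 0 0 0 0.8; -0.65 -0.13 -0.29 0 0 0 0.8; -0.87 -0.17 -0.39 0 0 0 0.8; -1.08 -0.21 -0.50 0 0 0 0.8; -1.30 -0.25 -0.60 0 0 0 0.8; -1.51 -0.29 -0.71 0 0 0 0.8; -1.72 -0.33 -0.82 0 0 0 0.8; -1.93 -0.37 -0.94 0 0 0 0.8; -2.14 -0.41 -1.05 0 0 0 0.8; -2.35 -0.45 -1.17 0 0 0 0.8")

```text
time_s: 21.5
eef_pos: [549.5, 220.3, 272.7]
tcp_rot: [3.142, -0.0, 0.193]
wrist_force: [0.9, 0.6, 2.1]
gripper_width: 10.6
```

drive_tool(deltas="-0.1 -0.02 -0.06 0 0 0 0.8; -0.19 -0.04 -0.11 0 0 0 0.8; -0.26 -0.05 -0.15 0 0 0 0.8; -0.3 -0.06 -0.18 0 0 0 0.8; -0.3 -0.06 -0.18 0 0 0 0.8; -0.3 -0.06 -0.18 0 0 0 0.8; -0.3 -0.06 -0.18 0 0 0 0.8; -0.3 -0.06 -0.18 0 0 0 0.8")

```text
time_s: 22.3
eef_pos: [546.5, 219.8, 271.0]
tcp_rot: [3.142, 0.0, 0.193]
wrist_force: [-0.5, 2.2, 1.8]
gripper_width: 10.7
```

```bash
python3 ang.py; python3 - <<'E'
from h import *
save(get_image("scene"),"s9.png",(180,60,460,320),2.3)
t=get_image("top"); P=cloud(t); m=(np.abs(P[:,:,2]-62)<5)&(np.hypot(P[:,:,0]-513,P[:,:,1]+144)<50); q=P[m]; print(len(q),cv2.minEnclosingCircle(q[:,:2].astype(np.float32)),q[:,2].mean())
print(observe()["dq"].round(4))
E
```

```text
{'time_s': 22.3, 'eef_pos': [546.47, 219.75, 271.01], 'tcp_rot': [3.14, 0.0, 0.19], 'wrist_force': [-0.54, 2.24, 1.8], 'moment': [0.27, 0.12, -0.01], 'gripper_width': 10.66}
wrist angle 0.794 off 76.9 n 7263/7263
top angle 0.797 off 76.0 n 594/595
tcp angle (bar 14 up) 0.795 R 243.4
44 ((512.3858642578125, -143.10009765625), 23.043750762939453) 61.4576217494169
[ 0.0001  0.0021 -0.0019 -0.0012  0.0009 -0.0013 -0.0012]
```

View pics/s9.png

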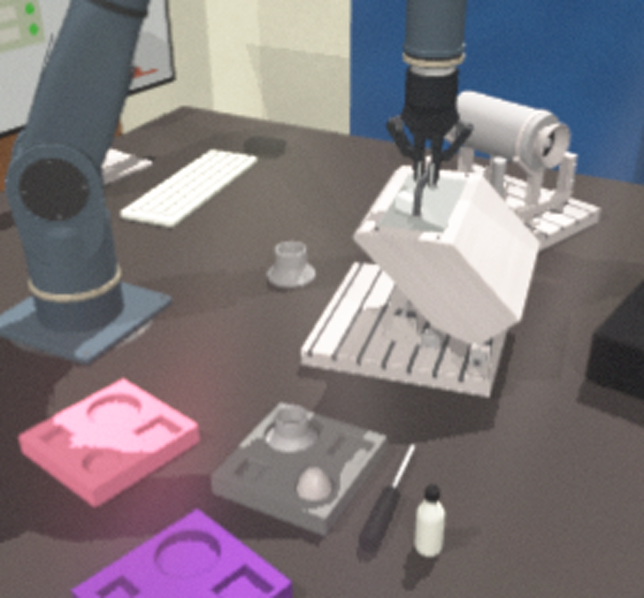

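The final view shows the ring in the grey pocket (px 292,425) and the spinner, screwdriver and bottle in their places. The gripper is still holding the raised hood's handle (px 430,180) at about 0.795 rad, 3.7° below balance, and steady. I'm handing in.

```bash
python3 -c "
from station import close_job
print(close_job())"
```

```text
the job is handed in; nothing more can be done
None
```

The job is done and handed in at about 22 s; no verdict was reported.

- **Ring:** I took the small ring off the hood and set it lip down in the grey tray's big pocket, touching down at about 7 N. The last check put its top at 61.5–62 mm, where 62 mm is fully seated, and centred within about 1 mm.
- **Hood:** I raised it by the handle to about 0.92 rad, past the 0.86 balance point, and eased it back. At hand-in it was still gripped and at rest. The wrist camera, top camera and tool pose gave 0.794, 0.797 and 0.795 rad, about 3.7° on the closing side.
- **Other loose things:** the spinner, screwdriver and bottle look undisturbed in the final picture. I checked them by eye only.
- **What disagreed:** partway up, my arc was a few millimetres too tight, and the wrist force reached about 27 N before I eased it off. The bar also appears to sit about 5 mm nearer the fingertips than planned, but the grip held.

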